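# Set the burr gap of the studio's grog mill

### The arm

A 7-joint arm with a two-finger parallel gripper is mounted at the origin on the work surface. World frame = base frame: x ahead of the robot, y to its left, z up, the work surface at z = 0. Lengths are in m, angles in rad, forces in N, time in s.
With the tool pointing down it reaches from about 0.35 to 0.9 m from the base axis. Payload 8.1 kg.
Tool frame: the origin (TCP) lies midway between the tips of the shut fingers; the grasp point (between the pads) lies 19 mm behind it; z points along the fingers, y is the line along which they close (so a half turn about z gives the same grasp; the last joint's range is limited). The gripper opens to 92 mm and grips with 3 to 60 N. Pads are 19 mm wide; open, the fingers measure 130 mm over their backs; the gripper's body (75 mm by 190 mm) begins 47 mm behind the grasp point.
Start: joints at [-1.226, 0.434, 0.025, 1.573, -0.012, 1.134, -0.075], TCP at [0.271, 0.563, 0.227] pointing down, gripper open.
Joint ranges: [-2.62, 2.62], [-0.44, 2.09], [-1.27, 1.32], [0.08, 2.57], [-1.32, 4.46], [0.12, 2], [-2.74, 2.74]. Speed limits (rad/s): [2.22, 2.22, 3.01, 3.01, 3.14, 3.14, 3.14].

### API

Orientations are given as a rotation vector (axis times angle).
In Python, from cell import arm gives the robot as it stands.
- The arm moves only by the tool send_rows, never from a script. Its argument "increments" is a list of rows, each a list of 3 entries, a list of its own where there are three numbers: the finger opening in cm, from 0 to 9.18, then the shift along the tool's x, y, z in cm, then the turn, a rotation vector about the tool's x, y, z in rad. A call has 1 to 5 rows; each row shifts and turns the commanded pose from where the row before left it, along the tool's axes as they then stand; what a row does not reach is not made up. A row lasts 1/10 s, in which the tool goes at most 50 mm and 8.59 degrees, less where a joint would pass 70% of its speed; a pose out of reach is approached as far as the arm can. A call is refused whole if a number of a shift passes 5 or a number of a turn 0.15, either way. A call with a gripper value outside its range is refused whole. The fingers move at their own pace and stop on an object; "force" is the grip in N (left out, the last holds). Time passes only in rows, so rows that do not move let the fingers close. It gives the time, the measured TCP pose, the force, the opening and the grip force at its end, in the units of the state.
- arm.observe(): the state, without advancing time (a new reading comes with each control period).
- arm.get_image(name): name is "scene" or "top" or "wrist"; returns the picture (480x640x3 uint8, red, green, blue); there is no depth.
- arm.camera_params(name): a dict with "camera_matrix" (3x3 intrinsics, pixels), "k1" (the pictures are not rectified: a ray, as slopes to the right and down, at radius r is drawn at 1 + k1 r^2 times it, then the intrinsics apply), "R" (3x3) and "t" (3): a world point X has camera coordinates R X + t. Camera axes: x right, y down, z forward; pixel columns grow to the right and rows downward; lengths in m; the calibration is good to about 2 mm. A picture is of the moment at which its call begins: read the wrist's pose just before it. camera_params takes no time and is no camera call; for the wrist camera it gives the pose at the moment of the call.
- arm.sign_off(): hands the job in; it is judged then, once.
The state is a dict: "clock": time; "joints": joint angles; "dq": joint speeds; "joint_efforts": joint torques, N m; "position": TCP position; "ee_rot": TCP orientation; "force": force on the tool from outside, world axes, zero at the start; "ft_torque": the same for the moment, N m; "width": opening from 0.0 (shut) to 1.0 (fully open); "gripper_force": force on a finger pad.
Only numpy, scipy, OpenCV 4.12 (cv2) and the standard library are available. Lean on these libraries where they do the work, as an engineer would, in place of code of your own. Each camera call takes 0.05 s, during which the arm holds its last target. There are 200 camera calls.

### The job

The grog mill is out of adjustment: turn the hexagonal steel ring on its top clockwise (seen from above) until you feel the burrs press together, firmly but without forcing them. Then turn it back exactly three clicks from that touching point, let go, and leave the ring resting in its notch; leave the other things on the bench where they are.

Things in the scene. Friction and masses are not known exactly. Their poses are not given: they have to be found in the camera images.
- ring_centre (a point): Centre of the adjusting ring, half-way up, on its upright turning axis, 166 mm above the bench. Plain steel hexagon, 56 mm across flats, 65 across corners, 32 high (150 to 182 mm above the bench), dark bore in its top. Axes turn with it: z up, x square to a pair of flats; a small dark rib on top lies towards -x. Below it a round neck 48 mm across, 28 high. It turns without rising.
- ring (a joint): Turn of the ring, rad, growing clockwise from above (tightening); range -4.4 to 1.4. Clicks: 12 notches a turn (0.524 rad apart), each taking 0.1 to 0.2 N m to leave; let go, it settles in the nearest notch. The burrs first touch anywhere from -0.7 to 0.7, unseen, different each time; the notches are keyed to the burrs, so that the touching point is itself a notch.
- upper_burr (a point): A point on the upper burr, inside the mill, out of sight, on the ring's axis. It sinks 1.5 mm per clockwise turn (0.125 mm a click). Past touching, resistance rises steadily by about 4.4 N m per rad: 0.25 N m or more counts as pressed together; over 0.9 N m (0.2 rad past touching) harms the burrs. z up.
- lower_burr (a point): The matching point on the lower burr, out of sight, fixed in the mill. The upper point stands above it by the burr gap: 0 where they first touch, plus 0.125 mm per click backed off. Readings of the gap are too coarse to set it by: feel for it.
- mill: The mill, fixed to the bench: foot 150 mm (x) by 130 mm, white housing 120 by 110 mm, 121 mm high to its flat top, chute towards -x. The origin lies under the ring's axis on the bench, z up.
- jar_rim (a point): Bystander: centre of the mouth of an open grey jar, 90 mm across, 120 mm tall.
- hopper_centre (a point): Bystander: the mill's aluminium hopper, taken off: an open funnel standing on its spout, 95 mm tall, 110 mm across at the top; centre half-way up.
- brush_grip (a point): Bystander: the grip of a brush lying on the bench.
Not all that is in view belongs to the job. Leave any orange look-alike of the mill alone.

How it is judged:
By the outcome, as a careful person would: the job done as asked, in the order asked, and still so for the second after the job is handed in, with the robot touching nothing.
It also fails if it takes over 72 s, if anything falls off the work surface, if the arm or the gripper's body presses on something with over 40 N, if the wrist force passes 120 N, or if a joint passes its speed limit or range.

## Working session

There is one attempt and no reset: what is moved stays moved. The work goes in short steps, Python scripts to look and compute and a tool call to move; the robot and the scene stay as the last step left them, time stands still between calls to the robot, and variables do not carry over. Pictures are saved under pics/ and viewed, at most 10 in all, crops included, and the job is handed in when it is done.

Besides the shell and the picture viewer there is one more tool, called after "Call:" as name(argument=value, ...) on one line, values as JSON. send_rows: Moves the arm, as the interface text tells. Its arguments: {"type":"object","properties":{"increments":{"type":"array"},"force":{"type":"number"}},"required":["increments"]}

```bash
mkdir -p pics; ls; python3 - <<'E'
from cell import arm
import cv2,numpy as np
for n in("scene","top"):
    im=arm.get_image(n); cv2.imwrite(f"pics/{n}0.png",im[:,:,::-1])
    p=arm.camera_params(n); print(n,p)
print(arm.observe())
E
```

```text
pics
scene {'camera_matrix': array([[609.58618587,   0.        , 329.64982569],
       [  0.        , 609.58618587, 227.25393101],
       [  0.        ,   0.        ,   1.        ]]), 'k1': -0.06348241836105604, 'R': array([[ 0.64142493,  0.76715092, -0.00731528],
       [ 0.62408796, -0.52730632, -0.5765954 ],
       [-0.44619309,  0.36527729, -0.81699708]]), 't': array([-0.28784053, -0.1856518 ,  1.58162134])}
top {'camera_matrix': array([[622.85428843,   0.        , 317.79237278],
       [  0.        , 622.85428843, 233.98542256],
       [  0.        ,   0.        ,   1.        ]]), 'k1': -0.11725443483445894, 'R': array([[-1.51958297e-02, -9.99884222e-01,  7.93006942e-04],
       [-9.96989091e-01,  1.50915083e-02, -7.60591788e-02],
       [ 7.60384052e-02, -1.94640160e-03, -9.97102990e-01]]), 't': array([0.00516346, 0.43168417, 1.71934169])}
{'clock': 0.1, 'joints': array([-1.22564388,  0.43509247,  0.02499818,  1.57400109, -0.0115982 ,
        1.13399676, -0.07508102]), 'dq': array([-0.00169004, -0.00183667,  0.00109003, -0.00254373, -0.0005263 ,
       -0.00010192,  0.00053592]), 'joint_efforts': array([ 4.07083542e-03, -6.69126964e+01,  9.88688618e-01, -3.15144575e+01,
       -6.04115054e-02,  3.74963880e-02,  7.60179887e-05]), 'position': array([0.27045276, 0.56295171, 0.22606347]), 'ee_rot': array([-6.97540144e-01, -3.06300240e+00,  2.10820287e-03]), 'force': array([ 0.46625261, -1.00599593,  0.22747216]), 'ft_torque': array([-0.00442645, -0.00880923, -0.05319662]), 'gripper_force': 0.0, 'width': 1.0021289149815173}
```

View pics/scene0.png

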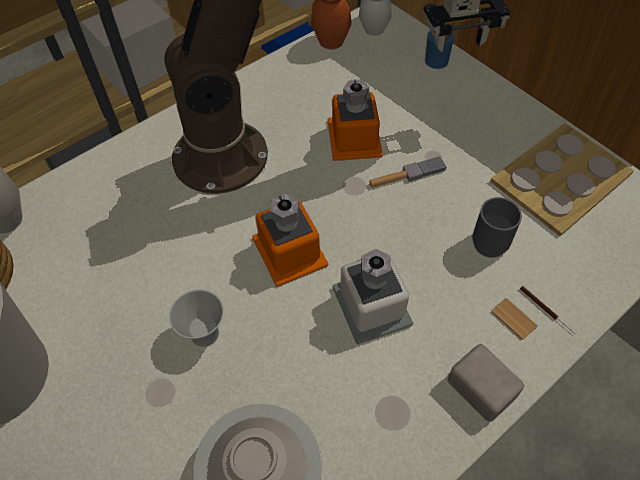

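View pics/top0.png

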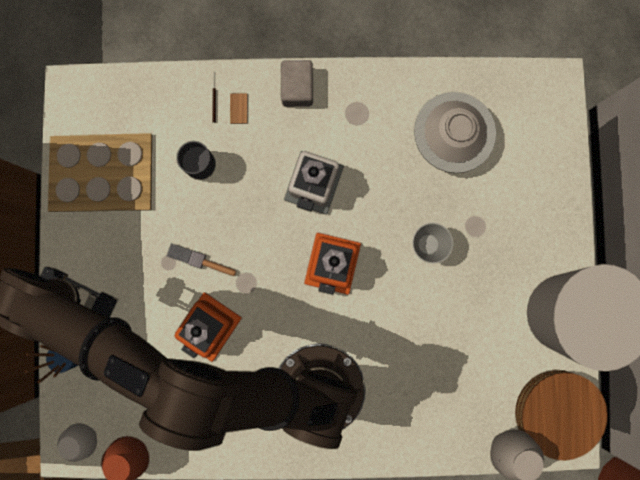

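The white mill's ring is at about (314,171) in the top view and (376,262) in the scene view. The two orange mills are decoys. I'll zoom in next.

```bash
cat > h.py <<'E'
import numpy as np,cv2
from cell import arm
def ray(n,px,p=None):
    p=p or arm.camera_params(n); K=p["camera_matrix"]
    u=cv2.undistortPoints(np.array([[px]],float),K,np.array([p["k1"],0,0,0.]),None,None)  # approx
    d=p["R"].T@np.array([u[0,0,0],u[0,0,1],1]); return -p["R"].T@p["t"],d
def at(n,px,z,p=None):
    c,d=ray(n,px,p); return c+d*(z-c[2])/d[2]
def proj(p,X):
    c=np.atleast_2d(X)@p["R"].T+p["t"]; s=c[:,:2]/c[:,2:]
    s=s*(1+p["k1"]*(s**2).sum(1,keepdims=True)); K=p["camera_matrix"]
    return s*[K[0,0],K[1,1]]+K[:2,2]
E
python3 - <<'E'
from h import *
a=cv2.imread("pics/top0.png")[140:220,275:355]; b=cv2.imread("pics/scene0.png")[235:345,325:425]
cv2.imwrite("pics/c0.png",np.hstack([cv2.resize(a,(400,400),interpolation=2),cv2.resize(b,(400,400),interpolation=2)]))
print(at("top",(314,171),.182),at("scene",(376,258),.182))
E
```

```text
[0.57984577 0.0061409  0.182     ] [0.57357947 0.01461384 0.182     ]
```

View pics/c0.png

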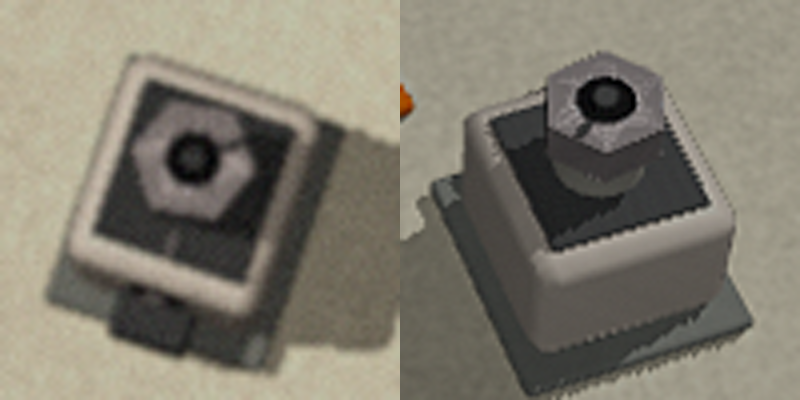

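```bash
python3 - <<'E'
from h import *
from scipy.spatial.transform import Rotation as Ro
print(at("top",(313.4,171.6),.182),at("scene",(376.5,262),.182))
o=arm.observe(); M=Ro.from_rotvec(o["ee_rot"]).as_matrix(); print(M.round(3))
T=np.array([.577,.006,.36]); print("tool cm",M.T@(T-o["position"])*100)
p=arm.camera_params("wrist"); C=-p["R"].T@p["t"]; print("cam in tool",M.T@(C-o["position"]),(p["R"]@M).round(3))
# mill direction from top
for a,b in(((130,60),(320,125)),((130,60),(75,245))):
  A,B=[at("top",(275+q[0]/5,140+q[1]/5),.115) for q in(a,b)]; print(np.degrees(np.arctan2(*(B-A)[1::-1])),np.linalg.norm(B-A))
A,B=[at("top",(275+q[0]/5,140+q[1]/5),.182) for q in((192,158),(236,146))];print("rib",np.degrees(np.arctan2(*(B-A)[1::-1])))
E
```

```text
[0.5783235  0.00768887 0.182     ] [0.58095681 0.00918798 0.182     ]
[[-0.901  0.433 -0.   ]
 [ 0.433  0.901 -0.001]
 [-0.    -0.001 -1.   ]]
tool cm [-51.75001142 -36.94746912 -13.33697762]
cam in tool [ 0.07761752 -0.00036736 -0.15733168] [[-0.     1.     0.001]
 [-0.958 -0.    -0.286]
 [-0.286 -0.001  0.958]]
-110.02238842422405 0.10689326700398055
162.95851120503735 0.10352282553549483
rib -75.41512287541725
```

Call:
send_rows(increments=[[9.18,[-3,-2.2,-3],[0,0,0]],[9.18,[-4,-2.85,-0.8],[0,0,0]],[9.18,[-4,-2.85,-0.8],[0,0,0]],[9.18,[-4,-2.85,-0.8],[0,0,0]],[9.18,[-4,-2.85,-0.8],[0,0,0]]])

```text
clock: 0.6
position: [0.3835, 0.3565, 0.2888]
ee_rot: [-0.697, -3.063, 0.0]
force: [0.9, -0.1, 0.3]
width: 0.998
gripper_force: 0.0
```

Call:
send_rows(increments=[[9.18,[-4,-2.85,-0.8],[0,0,0]],[9.18,[-4,-2.85,-0.8],[0,0,0]],[9.18,[-4,-2.85,-0.8],[0,0,0]],[9.18,[-4,-2.85,-0.8],[0,0,0]],[9.18,[-4,-2.85,-0.8],[0,0,0]]])

```text
clock: 1.1
position: [0.5019, 0.1415, 0.329]
ee_rot: [-0.697, -3.063, -0.0]
force: [1.5, 0.7, 0.4]
width: 1.001
gripper_force: 0.0
```

Call:
send_rows(increments=[[9.18,[-4,-2.85,-0.8],[0,0,0]],[9.18,[-4,-2.85,-0.8],[0,0,0]],[9.18,[0,0,0],[0,0,-0.14]],[9.18,[0,0,0],[0,0,-0.14]],[9.18,[0,0,0],[0,0,-0.14]]])

```text
clock: 1.6
position: [0.5489, 0.0569, 0.3443]
ee_rot: [-0.036, -3.14, 0.0]
force: [-0.7, -0.5, 0.2]
width: 1.003
gripper_force: 0.0
```

Call:
send_rows(increments=[[9.18,[0,0,0],[0,0,-0.14]],[9.18,[0,0,0],[0,0,-0.14]],[9.18,[0,0,0],[0,0,0]],[9.18,[0,0,0],[0,0,0]],[9.18,[0,0,0],[0,0,0]]])

```text
clock: 2.1
position: [0.5489, 0.0574, 0.3446]
ee_rot: [0.39, -3.117, 0.0]
force: [0.8, 0.1, -0.4]
width: 1.0
gripper_force: 0.0
```

```bash
cat > st.py <<'E'
from h import *
from scipy.spatial.transform import Rotation as Ro
o=arm.observe(); M=Ro.from_rotvec(o["ee_rot"]).as_matrix()
def show():
    print("t",o["clock"],"pos",o["position"].round(4),"yang",np.degrees(np.arctan2(M[1,1],M[0,1])).round(2),"tilt",M[:,2].round(4),"j",o["joints"].round(3),"F",o["force"].round(2),"T",o["ft_torque"].round(3),"w",o["width"],"g",o["gripper_force"])
E
python3 - <<'E'
from st import *
show(); p=arm.camera_params("wrist"); im=arm.get_image("wrist"); cv2.imwrite("pics/w0.png",im[:,:,::-1]); print(proj(p,np.array([[.5796,.0084,.182]])))
E
```

```text
t 2.1 pos [0.5489 0.0574 0.3446] yang 104.26 tilt [-2.e-04 -1.e-04 -1.e+00] j [-0.378  0.237  0.227  1.577 -0.054  1.335  1.675] F [ 0.81  0.14 -0.35] T [0.06  0.114 0.005] w 0.9997338264172944 g 0.0
[[266.54862754 243.97316601]]
```

View pics/w0.png

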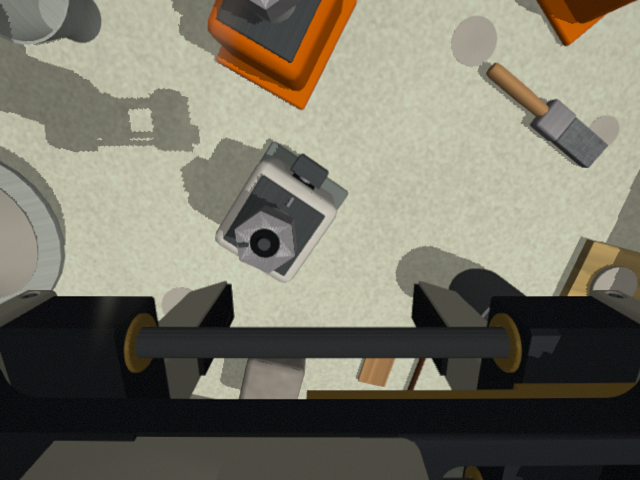

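The wrist view shows the ring bore at about (265,243), close to the predicted (266.5,244), with the rib on its left. I'll measure the angle with a hexagon overlay.

```bash
python3 - <<'E'
from st import *
im=cv2.imread("pics/w0.png"); p=arm.camera_params("wrist")
from scipy.optimize import minimize
g=cv2.GaussianBlur(cv2.cvtColor(im,6),(0,0),1).astype(float)
s=np.linspace(0.03,.97,40)
def poly(cx,cy,th,ap,z=.182):
    a=th+np.pi/6+np.arange(7)*np.pi/3; R=ap/np.cos(np.pi/6)
    return np.c_[cx+R*np.cos(a),cy+R*np.sin(a),0*a+z]
def samp(P):
    q=np.concatenate([P[i]+(P[i+1]-P[i])*s[:,None] for i in range(6)]); u=proj(p,q).astype(np.float32)
    return cv2.remap(g.astype(np.float32),u[:,0].reshape(-1,1),u[:,1].reshape(-1,1),1).ravel().reshape(6,-1)
def cost(v):
    d=samp(poly(v[0],v[1],v[2],.0268))-samp(poly(v[0],v[1],v[2],.0292))
    return -np.abs(d.mean(1)).sum()
best=min((minimize(cost,[.5785,.0085,np.radians(t)],method="Nelder-Mead",options=dict(initial_simplex=[[.5785+a,.0085+b,np.radians(t+c)] for a,b,c in((0,0,0),(.002,0,0),(0,.002,0),(0,0,5))])) for t in range(75,135,6)),key=lambda r:r.fun)
v=best.x; print(v,np.degrees(v[2]),best.fun)
print("bore",at("wrist",(265,243.5),.182,p),"rib",np.degrees(np.arctan2(*(at("wrist",(241,244),.182,p)-at("wrist",(265,243.5),.182,p))[1::-1])))
T=np.array([v[0],v[1],.149]); print("tool cm",M.T@(T-o["position"])*100)
c=cv2.resize(im[190:300,205:325],None,fx=5,fy=5,interpolation=2)
u=(proj(p,poly(*v,.028))-[205,190]+.5)*5
cv2.polylines(c,[u.astype(np.int32)],True,(0,0,255),1); cv2.imwrite("pics/c1.png",c)
E
```

```text
[0.57875308 0.0060398  1.88768549] 108.156411572811 -209.43930053710938
bore [0.57958811 0.0068864  0.182     ] rib -74.47855311952165
tool cm [-1.62589561 -5.72108994 19.56170036]
```

View pics/c1.png

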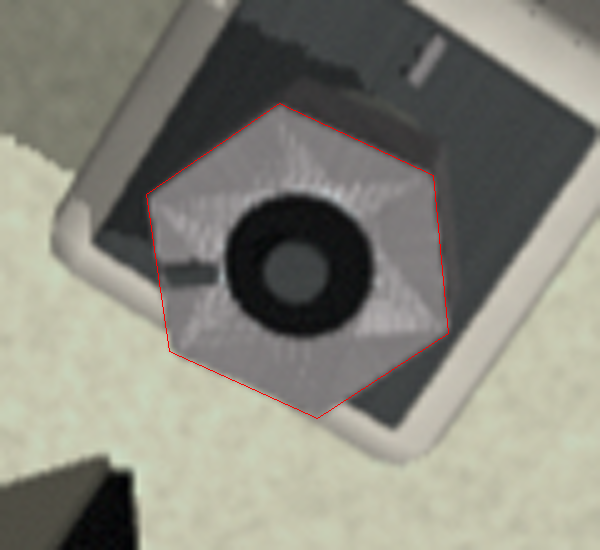

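The red hexagon fits the ring closely: flats at 108.2°, centre about (0.579, 0.0064). Next is the approach.

Call:
send_rows(increments=[[9.18,[-0.83,-2.85,0],[0,0,0]],[9.18,[-0.83,-2.84,0],[0,0,0]],[9.18,[0,0,3],[0,0,-0.068]],[9.18,[0,0,3],[0,0,0]],[9.18,[0,0,3],[0,0,0]]])

```text
clock: 2.65
position: [0.5794, 0.0063, 0.2538]
ee_rot: [-0.497, 3.101, -0.0]
force: [0.9, 0.6, 0.8]
width: 1.0
gripper_force: 0.0
```

Call:
send_rows(increments=[[9.18,[0,0,1.5],[0,0,0]],[9.18,[0,0,0],[0,0,0]],[9.18,[0,0,0],[0,0,0]]])

```text
clock: 2.95
position: [0.5795, 0.0065, 0.2402]
ee_rot: [-0.499, 3.101, -0.0]
force: [-1.1, -0.1, 0.5]
width: 1.001
gripper_force: 0.0
```

```bash
python3 - <<'E'
from st import *
show(); print(M.T@(np.array([.579,.0064,.149])-o["position"])*100)
E
```

```text
t 2.95 pos [0.5795 0.0065 0.2402] yang 108.29 tilt [ 3.e-04 -1.e-04 -1.e+00] j [-0.275  0.35   0.233  1.683 -0.088  1.119  1.873] F [-1.1  -0.05  0.46] T [0.107 0.035 0.012] w 1.0010639167333943 g 0.0
[5.34478321e-02 6.13546560e-03 9.12397802e+00]
```

Call:
send_rows(increments=[[9.18,[0.03,0,3],[0,0,0]],[9.18,[0,0,3],[0,0,0]],[9.18,[0,0,2],[0,0,0]],[9.18,[0,0,1.1],[0,0,0]],[9.18,[0,0,0],[0,0,0]]])

```text
clock: 3.45
position: [0.5789, 0.0065, 0.1486]
ee_rot: [0.5, -3.101, -0.0]
force: [-0.2, 0.5, -0.5]
width: 1.0
gripper_force: 0.0
```

Call:
send_rows(increments=[[5,[0,0,0],[0,0,0]],[5,[0,0,0],[0,0,0]],[5,[0,0,0],[0,0,0]],[5,[0,0,0],[0,0,0]],[5,[0,0,0],[0,0,0]]], force=30)

```text
clock: 3.95
position: [0.5791, 0.0064, 0.1491]
ee_rot: [-0.501, 3.101, 0.0]
force: [-0.2, -1.6, 1.2]
width: 0.611
gripper_force: 2.7
```

Call:
send_rows(increments=[[5,[0,0,0],[0,0,0]],[5,[0,0,0],[0,0,0]],[5,[0,0,0],[0,0,0]]], force=30)

```text
clock: 4.25
position: [0.5792, 0.0062, 0.1491]
ee_rot: [-0.5, 3.101, -0.0]
force: [-0.9, -1.5, 5.4]
width: 0.611
gripper_force: 30.0
```

```bash
python3 -c "
from st import *
show()"
```

```text
t 4.25 pos [0.5792 0.0062 0.1491] yang 108.33 tilt [ 6.e-04 -1.e-04 -1.e+00] j [-0.258  0.438  0.214  1.796 -0.113  0.919  1.896] F [-0.91 -1.46  5.37] T [-0.222  0.27   0.013] w 0.6109923520550028 g 29.956090450286865
```

Call:
send_rows(increments=[[5,[0,0,0],[0,0,0.1]],[5,[0,0,0],[0,0,0.1]],[5,[0,0,0],[0,0,0]]], force=40)

```text
clock: 4.55
position: [0.5792, 0.0063, 0.1491]
ee_rot: [-0.182, 3.136, -0.0]
force: [-0.4, -0.6, 5.9]
width: 0.605
gripper_force: 39.9
```

```bash
python3 -c "
from st import *
show()"
```

```text
t 4.55 pos [0.5792 0.0063 0.1491] yang 96.65 tilt [ 5.e-04 -1.e-04 -1.e+00] j [-0.295  0.44   0.266  1.799 -0.141  0.92   1.719] F [-0.42 -0.58  5.89] T [-0.301  0.24  -0.225] w 0.6049784752689821 g 39.93626654148102
```

Call:
send_rows(increments=[[5,[0,0,0],[0,0,0.1]],[5,[0,0,0],[0,0,0]]])

```text
clock: 4.75
position: [0.5792, 0.0063, 0.1491]
ee_rot: [-0.026, 3.141, 0.0]
force: [-1.1, -0.8, 5.8]
width: 0.609
gripper_force: 40.0
```

```bash
python3 -c "
from st import *
show()"
```

```text
t 4.75 pos [0.5792 0.0063 0.1491] yang 90.96 tilt [ 5.e-04  0.e+00 -1.e+00] j [-0.312  0.442  0.29   1.801 -0.154  0.921  1.633] F [-1.14 -0.84  5.83] T [-0.09   0.214 -0.023] w 0.6093711979714713 g 39.95572865009308
```

Call:
send_rows(increments=[[5,[0,0,0],[0,0,0.1]],[5,[0,0,0],[0,0,0.124]],[5,[0,0,0],[0,0,0]]])

```text
clock: 5.05
position: [0.5792, 0.0064, 0.1491]
ee_rot: [0.326, 3.124, 0.0]
force: [-1.9, -0.8, 7.1]
width: 0.605
gripper_force: 39.9
```

```bash
python3 -c "
from st import *
show()"
```

```text
t 5.05 pos [0.5792 0.0064 0.1491] yang 78.07 tilt [ 5.e-04  0.e+00 -1.e+00] j [-0.353  0.446  0.348  1.804 -0.186  0.922  1.439] F [-1.88 -0.84  7.1 ] T [-0.136  0.221 -0.131] w 0.6045305471701686 g 39.94778573513031
```

Call:
send_rows(increments=[[5,[0,0,0],[0,0,0.13]],[5,[0,0,0],[0,0,0]]], force=50)

```text
clock: 5.25
position: [0.5792, 0.0065, 0.1491]
ee_rot: [0.529, 3.096, 0.0]
force: [-0.9, 0.8, 6.2]
width: 0.606
gripper_force: 49.9
```

```bash
python3 -c "
from st import *
show()"
```

```text
t 5.25 pos [0.5792 0.0065 0.1491] yang 70.62 tilt [ 5.e-04  1.e-04 -1.e+00] j [-0.376  0.449  0.381  1.806 -0.204  0.924  1.327] F [-0.89  0.81  6.16] T [-0.144  0.251 -0.103] w 0.6060997890405966 g 49.94242250919342
```

Call:
send_rows(increments=[[5,[0,0,0],[0,0,0.13]],[5,[0,0,0],[0,0,0.13]],[5,[0,0,0],[0,0,0]]])

```text
clock: 5.55
position: [0.5793, 0.0066, 0.1491]
ee_rot: [0.925, 3.002, 0.001]
force: [-1.7, -0.0, 5.9]
width: 0.61
gripper_force: 50.0
```

```bash
python3 -c "
from st import *
show()"
```

```text
t 5.55 pos [0.5793 0.0066 0.1491] yang 55.74 tilt [ 6.e-04  2.e-04 -1.e+00] j [-0.423  0.457  0.449  1.81  -0.242  0.928  1.104] F [-1.7  -0.02  5.93] T [-0.007  0.16  -0.06 ] w 0.6104000256102876 g 49.951635003089905
```

Call:
send_rows(increments=[[5,[0,0,0],[0,0,0.13]],[5,[0,0,0],[0,0,0]],[5,[0,0,0],[0,0,0]]])

```text
clock: 5.85
position: [0.5793, 0.0066, 0.1491]
ee_rot: [1.111, 2.938, 0.001]
force: [-0.8, -0.2, 5.3]
width: 0.607
gripper_force: 49.9
```

```bash
python3 -c "
from st import *
show()"
```

```text
t 5.85 pos [0.5793 0.0066 0.1491] yang 48.55 tilt [ 8.e-04  3.e-04 -1.e+00] j [-0.446  0.461  0.481  1.812 -0.26   0.93   0.997] F [-0.77 -0.16  5.3 ] T [-0.044  0.157 -0.066] w 0.6070109733420181 g 49.945478439331055
```

Call:
send_rows(increments=[[5,[0,0,0],[0,0,0.13]],[5,[0,0,0],[0,0,0.13]],[5,[0,0,0],[0,0,0.13]],[5,[0,0,0],[0,0,0.13]],[5,[0,0,0],[0,0,0]]], force=55)

```text
clock: 6.35
position: [0.5796, 0.0068, 0.1491]
ee_rot: [1.834, 2.55, 0.001]
force: [0.0, 1.1, 5.9]
width: 0.61
gripper_force: 54.9
```

```bash
python3 -c "
from st import *
show()"
```

```text
t 6.35 pos [0.5796 0.0068 0.1491] yang 18.55 tilt [ 1.1e-03  2.0e-04 -1.0e+00] j [-0.539  0.486  0.622  1.819 -0.342  0.945  0.555] F [0.03 1.07 5.86] T [-0.005 -0.002 -0.02 ] w 0.6095584922388231 g 54.94701325893402
```

Call:
send_rows(increments=[[5,[0,0,0],[0,0,0.06]],[5,[0,0,0],[0,0,0]]])

```text
clock: 6.55
position: [0.5796, 0.0068, 0.1491]
ee_rot: [1.906, 2.496, 0.002]
force: [0.1, -0.1, 5.5]
width: 0.606
gripper_force: 54.9
```

```bash
python3 -c "
from st import *
show()"
```

```text
t 6.55 pos [0.5796 0.0068 0.1491] yang 15.27 tilt [ 1.2e-03  3.0e-04 -1.0e+00] j [-0.549  0.489  0.637  1.82  -0.352  0.947  0.507] F [ 0.08 -0.11  5.48] T [ 0.091 -0.087 -0.078] w 0.6062830482614425 g 54.9469792842865
```

Call:
send_rows(increments=[[5,[0,0,0],[0,0,0.05]],[5,[0,0,0],[0,0,0]]])

```text
clock: 6.75
position: [0.5796, 0.0068, 0.1491]
ee_rot: [1.968, 2.448, 0.002]
force: [-0.1, 1.4, 4.6]
width: 0.61
gripper_force: 54.9
```

```bash
python3 -c "
from st import *
show()"
```

```text
t 6.75 pos [0.5796 0.0068 0.1491] yang 12.43 tilt [ 1.2e-03  4.0e-04 -1.0e+00] j [-0.558  0.492  0.651  1.821 -0.36   0.949  0.466] F [-0.06  1.44  4.59] T [ 0.088 -0.126 -0.075] w 0.6097432938142574 g 54.943830370903015
```

Call:
send_rows(increments=[[5,[0,0,0],[0,0,0.1]],[5,[0,0,0],[0,0,0.1]],[5,[0,0,0],[0,0,0.11]],[5,[0,0,0],[0,0,0.11]],[5,[0,0,0],[0,0,0]]])

```text
clock: 7.25
position: [0.5798, 0.0068, 0.1491]
ee_rot: [2.436, 1.982, 0.002]
force: [1.8, 0.9, 5.3]
width: 0.604
gripper_force: 54.9
```

```bash
python3 -c "
from st import *
show()"
```

```text
t 7.25 pos [0.5798 0.0068 0.1491] yang -11.74 tilt [ 0.0015  0.     -1.    ] j [-0.63   0.521  0.767  1.826 -0.433  0.968  0.117] F [1.83 0.89 5.28] T [ 0.138 -0.214 -0.047] w 0.6041037827257194 g 54.947102665901184
```

Call:
send_rows(increments=[[5,[0,0,0],[0,0,0.06]],[5,[0,0,0],[0,0,0]]])

```text
clock: 7.45
position: [0.5799, 0.0068, 0.1491]
ee_rot: [2.493, 1.911, 0.002]
force: [1.9, 1.6, 4.7]
width: 0.603
gripper_force: 54.9
```

```bash
python3 -c "
from st import *
show()"
```

```text
t 7.45 pos [0.5799 0.0068 0.1491] yang -15.06 tilt [ 1.6e-03  2.0e-04 -1.0e+00] j [-0.64   0.526  0.783  1.826 -0.444  0.972  0.07 ] F [1.86 1.61 4.74] T [ 0.018 -0.352 -0.09 ] w 0.6026823572553189 g 54.943851828575134
```

Call:
send_rows(increments=[[5,[0,0,0],[0,0,0.04]],[5,[0,0,0],[0,0,0]]])

```text
clock: 7.65
position: [0.5798, 0.0068, 0.1491]
ee_rot: [2.53, 1.861, 0.002]
force: [1.7, 1.2, 4.8]
width: 0.608
gripper_force: 54.9
```

```bash
python3 -c "
from st import *
show()"
```

```text
t 7.65 pos [0.5798 0.0068 0.1491] yang -17.32 tilt [ 1.6e-03  3.0e-04 -1.0e+00] j [-0.646  0.529  0.794  1.827 -0.451  0.974  0.038] F [1.66 1.18 4.76] T [ 0.091 -0.308 -0.093] w 0.6079946922094271 g 54.94258761405945
```

Call:
send_rows(increments=[[5,[0,0,0],[0,0,0.1]],[5,[0,0,0],[0,0,0.1]],[5,[0,0,0],[0,0,0]]])

```text
clock: 7.95
position: [0.58, 0.0067, 0.1491]
ee_rot: [2.704, 1.597, 0.002]
force: [1.7, 0.6, 4.3]
width: 0.609
gripper_force: 55.0
```

```bash
python3 -c "
from st import *
show()"
```

```text
t 7.95 pos [0.58   0.0067 0.1491] yang -28.86 tilt [ 1.7e-03 -1.0e-04 -1.0e+00] j [-0.679  0.548  0.851  1.829 -0.488  0.987 -0.126] F [1.74 0.6  4.28] T [ 0.231 -0.486  0.149] w 0.6086684121963896 g 54.97202396392822
```

Call:
send_rows(increments=[[5,[0,0,0],[0,0,0.1]],[5,[0,0,0],[0,0,0]]])

```text
clock: 8.15
position: [0.58, 0.0067, 0.1491]
ee_rot: [2.78, 1.461, 0.002]
force: [1.9, 0.6, 5.6]
width: 0.606
gripper_force: 55.0
```

```bash
python3 -c "
from st import *
show()"
```

```text
t 8.15 pos [0.58   0.0067 0.1491] yang -34.54 tilt [ 1.8e-03 -2.0e-04 -1.0e+00] j [-0.694  0.557  0.879  1.83  -0.507  0.994 -0.206] F [1.86 0.62 5.55] T [ 0.266 -0.736  0.564] w 0.6061236469772664 g 55.03461241722107
```

The burrs are pressing, and the resisting torque has a positive sign. I'll average the torque here, then map it while backing off.

```bash
cat > av.py <<'E'
from h import *
from scipy.spatial.transform import Rotation as Ro
T=[];A=[]
for i in range(4):
    arm.get_image("wrist"); o=arm.observe(); M=Ro.from_rotvec(o["ee_rot"]).as_matrix(); T.append(o["ft_torque"][2]); A.append(np.degrees(np.arctan2(M[1,1],M[0,1])))
print("t",round(o["clock"],2),"yang",np.mean(A).round(2),"rad",np.radians(108.2-np.mean(A)).round(3),"Tz",np.mean(T).round(3),np.std(T).round(3),"F",o["force"].round(1),"w",round(o["width"],3))
E
python3 av.py
```

```text
t 8.35 yang -34.39 rad 2.489 Tz 0.618 0.026 F [3.4 0.8 4.2] w 0.608
```

Call:
send_rows(increments=[[5,[0,0,0],[0,0,-0.05]],[5,[0,0,0],[0,0,0]]])

```text
clock: 8.55
position: [0.5799, 0.0067, 0.1491]
ee_rot: [2.741, 1.534, 0.003]
force: [4.1, 0.8, 3.3]
width: 0.608
gripper_force: 55.0
```

```bash
python3 av.py
```

```text
t 8.75 yang -31.69 rad 2.442 Tz 0.552 0.035 F [5.  1.1 5. ] w 0.608
```

Call:
send_rows(increments=[[5,[0,0,0],[0,0,-0.05]],[5,[0,0,0],[0,0,0]]])

```text
clock: 8.95
position: [0.5799, 0.0067, 0.1491]
ee_rot: [2.703, 1.6, 0.003]
force: [5.4, 2.2, 4.8]
width: 0.609
gripper_force: 55.0
```

```bash
python3 av.py
```

```text
t 9.15 yang -28.84 rad 2.392 Tz 0.427 0.022 F [5.2 1.7 5.3] w 0.609
```

Call:
send_rows(increments=[[5,[0,0,0],[0,0,-0.05]],[5,[0,0,0],[0,0,0]]])

```text
clock: 9.35
position: [0.5799, 0.0067, 0.1491]
ee_rot: [2.663, 1.666, 0.003]
force: [5.5, 1.9, 5.6]
width: 0.606
gripper_force: 54.9
```

```bash
python3 av.py
```

```text
t 9.55 yang -26.02 rad 2.343 Tz -0.119 0.026 F [5.9 2.1 4.9] w 0.607
```

Call:
send_rows(increments=[[5,[0,0,0],[0,0,-0.07]],[5,[0,0,0],[0,0,0]]])

```text
clock: 9.75
position: [0.5799, 0.0067, 0.1491]
ee_rot: [2.602, 1.759, 0.003]
force: [6.1, 2.2, 3.7]
width: 0.609
gripper_force: 55.0
```

```bash
python3 av.py
```

```text
t 9.95 yang -22.0 rad 2.272 Tz 0.034 0.026 F [5.7 1.8 5.5] w 0.609
```

Call:
send_rows(increments=[[5,[0,0,0],[0,0,-0.07]],[5,[0,0,0],[0,0,0]]])

```text
clock: 10.15
position: [0.5798, 0.0067, 0.1491]
ee_rot: [2.539, 1.849, 0.003]
force: [4.8, 2.2, 4.6]
width: 0.607
gripper_force: 55.0
```

```bash
python3 av.py
```

```text
t 10.35 yang -17.98 rad 2.202 Tz 0.036 0.006 F [4.7 2.3 6. ] w 0.606
```

Call:
send_rows(increments=[[5,[0,0,0],[0,0,-0.07]],[5,[0,0,0],[0,0,0]]])

```text
clock: 10.55
position: [0.5798, 0.0068, 0.1491]
ee_rot: [2.473, 1.937, 0.003]
force: [5.5, 2.4, 5.3]
width: 0.606
gripper_force: 55.0
```

```bash
python3 av.py
```

```text
t 10.75 yang -13.97 rad 2.132 Tz 0.051 0.042 F [5.3 1.4 5.3] w 0.605
```

Call:
send_rows(increments=[[5,[0,0,0],[0,0,-0.07]],[5,[0,0,0],[0,0,0]]])

```text
clock: 10.95
position: [0.5798, 0.0068, 0.1491]
ee_rot: [2.403, 2.022, 0.002]
force: [5.0, 2.0, 4.7]
width: 0.604
gripper_force: 55.0
```

```bash
python3 av.py
```

```text
t 11.15 yang -9.96 rad 2.062 Tz 0.069 0.02 F [5.2 2.8 5.6] w 0.611
```

Call:
send_rows(increments=[[5,[0,0,0],[0,0,-0.07]],[5,[0,0,0],[0,0,0]]])

```text
clock: 11.35
position: [0.5797, 0.0068, 0.1491]
ee_rot: [2.331, 2.105, 0.002]
force: [4.4, 2.7, 5.6]
width: 0.608
gripper_force: 55.0
```

```bash
python3 av.py
```

```text
t 11.55 yang -5.94 rad 1.992 Tz 0.108 0.041 F [4.6 2.  5.9] w 0.607
```

Call:
send_rows(increments=[[5,[0,0,0],[0,0,-0.07]],[5,[0,0,0],[0,0,0]]])

```text
clock: 11.75
position: [0.5797, 0.0068, 0.1491]
ee_rot: [2.256, 2.186, 0.002]
force: [5.1, 2.9, 4.1]
width: 0.607
gripper_force: 55.0
```

```bash
python3 av.py
```

```text
t 11.95 yang -1.92 rad 1.922 Tz 0.187 0.012 F [4.3 2.5 6.8] w 0.609
```

Call:
send_rows(increments=[[5,[0,0,0],[0,0,-0.07]],[5,[0,0,0],[0,0,0]]])

```text
clock: 12.15
position: [0.5797, 0.0068, 0.1491]
ee_rot: [2.178, 2.263, 0.002]
force: [4.7, 1.9, 5.3]
width: 0.607
gripper_force: 55.0
```

```bash
python3 av.py
```

```text
t 12.35 yang 2.09 rad 1.852 Tz 0.247 0.099 F [4.4 1.4 6.2] w 0.606
```

Call:
send_rows(increments=[[5,[0,0,0],[0,0,-0.07]],[5,[0,0,0],[0,0,0]]])

```text
clock: 12.55
position: [0.5796, 0.0068, 0.1491]
ee_rot: [2.098, 2.338, 0.002]
force: [4.6, 1.8, 6.5]
width: 0.609
gripper_force: 55.0
```

```bash
python3 av.py
```

```text
t 12.75 yang 6.07 rad 1.782 Tz -0.007 0.034 F [3.2 1.6 5. ] w 0.605
```

Call:
send_rows(increments=[[5,[0,0,0],[0,0,-0.07]],[5,[0,0,0],[0,0,0]]])

```text
clock: 12.95
position: [0.5796, 0.0068, 0.1491]
ee_rot: [2.015, 2.41, 0.002]
force: [4.8, 3.0, 4.8]
width: 0.605
gripper_force: 55.0
```

```bash
python3 av.py
```

```text
t 13.15 yang 10.09 rad 1.712 Tz 0.008 0.034 F [3.7 1.9 5.7] w 0.609
```

Call:
send_rows(increments=[[5,[0,0,0],[0,0,-0.07]],[5,[0,0,0],[0,0,0]]])

```text
clock: 13.35
position: [0.5796, 0.0068, 0.1491]
ee_rot: [1.929, 2.479, 0.002]
force: [4.3, 2.2, 5.6]
width: 0.606
gripper_force: 55.0
```

```bash
python3 av.py
```

```text
t 13.55 yang 14.1 rad 1.642 Tz 0.029 0.02 F [3.4 2.5 5.4] w 0.608
```

The data now makes sense. Torque is strong near each notch and weak between, with notches at about 1.83 and 2.355 rad of tool travel. Burr pressure starts at 2.355 and peaked at about 0.6 N m. The target is 2.355 − 1.571 ≈ 0.784 rad.

Call:
send_rows(increments=[[5,[0,0,0],[0,0,-0.1]],[5,[0,0,0],[0,0,-0.1]],[5,[0,0,0],[0,0,-0.1]],[5,[0,0,0],[0,0,-0.1]],[5,[0,0,0],[0,0,-0.1]]])

```text
clock: 14.05
position: [0.5793, 0.0067, 0.1491]
ee_rot: [1.254, 2.88, 0.001]
force: [3.2, 1.6, 6.2]
width: 0.606
gripper_force: 54.9
```

Call:
send_rows(increments=[[5,[0,0,0],[0,0,-0.1]],[5,[0,0,0],[0,0,-0.1]],[5,[0,0,0],[0,0,-0.08]],[5,[0,0,0],[0,0,0]]])

```text
clock: 14.45
position: [0.5792, 0.0066, 0.1491]
ee_rot: [0.841, 3.026, 0.001]
force: [3.2, 2.0, 6.5]
width: 0.609
gripper_force: 55.0
```

```bash
python3 av.py
```

```text
t 14.65 yang 58.79 rad 0.862 Tz 0.128 0.039 F [1.7 1.2 7.4] w 0.606
```

Call:
send_rows(increments=[[5,[0,0,0],[0,0,-0.04]],[5,[0,0,0],[0,0,0]]])

```text
clock: 14.85
position: [0.5792, 0.0066, 0.1491]
ee_rot: [0.783, 3.042, 0.001]
force: [2.3, 1.5, 8.0]
width: 0.605
gripper_force: 55.0
```

```bash
python3 av.py
```

```text
t 15.05 yang 61.09 rad 0.822 Tz 0.31 0.031 F [2.8 1.3 6.9] w 0.605
```

Call:
send_rows(increments=[[5,[0,0,0],[0,0,-0.035]],[5,[0,0,0],[0,0,0]]])

```text
clock: 15.25
position: [0.5792, 0.0066, 0.149]
ee_rot: [0.729, 3.055, 0.001]
force: [1.5, 1.6, 7.2]
width: 0.605
gripper_force: 55.0
```

```bash
python3 av.py
```

```text
t 15.45 yang 63.08 rad 0.787 Tz 0.22 0.025 F [2.3 1.2 6.8] w 0.606
```

Call:
send_rows(increments=[[5,[0,0,0],[0,0,-0.02]],[5,[0,0,0],[0,0,0]]])

```text
clock: 15.65
position: [0.5792, 0.0065, 0.149]
ee_rot: [0.701, 3.062, 0.001]
force: [2.2, 1.5, 7.5]
width: 0.606
gripper_force: 54.9
```

```bash
python3 av.py
```

```text
t 15.85 yang 64.2 rad 0.768 Tz -0.21 0.024 F [2.8 1.5 6. ] w 0.607
```

Call:
send_rows(increments=[[9.18,[0,0,0],[0,0,0]],[9.18,[0,0,0],[0,0,0]],[9.18,[0,0,0],[0,0,0]],[9.18,[0,0,0],[0,0,0]],[9.18,[0,0,0],[0,0,0]]])

```text
clock: 16.35
position: [0.5786, 0.0063, 0.1485]
ee_rot: [-0.699, -3.062, 0.0]
force: [-0.2, 0.3, 0.3]
width: 0.975
gripper_force: 0.0
```

Call:
send_rows(increments=[[9.18,[0,0,-2],[0,0,0]],[9.18,[0,0,-4],[0,0,0]],[9.18,[0,0,-5],[0,0,0]],[9.18,[0,0,-5],[0,0,0]],[9.18,[0,0,-3],[0,0,0]]])

```text
clock: 16.85
position: [0.5797, 0.006, 0.3428]
ee_rot: [0.699, 3.059, 0.002]
force: [-0.9, -0.2, -1.1]
width: 1.001
gripper_force: 0.0
```

Call:
send_rows(increments=[[9.18,[-2,4,0],[0,0,0]],[9.18,[0,0,0],[0,0,0]],[9.18,[0,0,0],[0,0,0]]])

```text
clock: 17.15
position: [0.6145, 0.0345, 0.3379]
ee_rot: [-0.697, -3.062, 0.001]
force: [0.0, -2.2, -0.9]
width: 0.997
gripper_force: 0.0
```

```bash
cat > fit.py <<'E'
from st import *
from scipy.optimize import minimize
show(); p=arm.camera_params("wrist"); im=arm.get_image("wrist")[:,:,::-1].copy(); cv2.imwrite("pics/w1.png",im)
g=cv2.GaussianBlur(cv2.cvtColor(im,6),(0,0),1)
s=np.linspace(0.03,.97,40)
def poly(cx,cy,th,ap,z=.182):
    a=th+np.pi/6+np.arange(7)*np.pi/3; R=ap/np.cos(np.pi/6)
    return np.c_[cx+R*np.cos(a),cy+R*np.sin(a),0*a+z]
def samp(P):
    q=np.concatenate([P[i]+(P[i+1]-P[i])*s[:,None] for i in range(6)]); u=proj(p,q).astype(np.float32)
    return cv2.remap(g.astype(np.float32),u[:,0].reshape(-1,1),u[:,1].reshape(-1,1),1).reshape(6,-1)
def cost(v): return -np.abs((samp(poly(*v,.0268))-samp(poly(*v,.0292))).mean(1)).sum()
best=min((minimize(cost,[.579,.0064,np.radians(t)],method="Nelder-Mead",options=dict(initial_simplex=[[.579+a,.0064+b,np.radians(t+c)] for a,b,c in((0,0,0),(.002,0,0),(0,.002,0),(0,0,5))])) for t in range(35,95,6)),key=lambda r:r.fun)
v=best.x; print(v,np.degrees(v[2]),best.fun)
c0=proj(p,np.array([[v[0],v[1],.182]]))[0].astype(int)-[60,55]
c=cv2.resize(im[max(c0[1],0):c0[1]+110,max(c0[0],0):c0[0]+120],None,fx=5,fy=5,interpolation=2)
cv2.polylines(c,[((proj(p,poly(*v,.028))-np.maximum(c0,0)+.5)*5).astype(np.int32)],True,(0,0,255),1); cv2.imwrite("pics/c2.png",c)
E
python3 fit.py
```

```text
t 17.15 pos [0.6145 0.0345 0.3379] yang 64.36 tilt [-1.2e-03 -5.0e-04 -1.0e+00] j [-0.452  0.367  0.453  1.445 -0.16   1.367  1.131] F [ 0.01 -2.25 -0.89] T [-0.012  0.043  0.008] w 0.996844065239997 g 0.0
[0.57896476 0.00666635 1.11135655] 63.67604013013107 -177.2857666015625
```

View pics/c2.png

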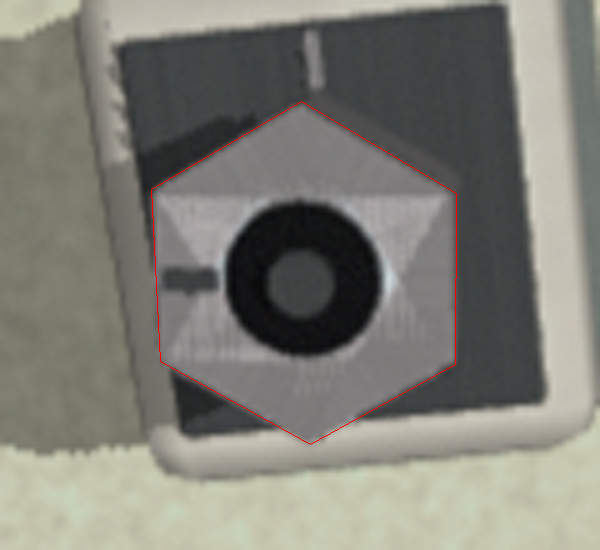

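The ring has settled at 63.7° (0.777 rad of travel). That is exactly three notches back from the touching notch at 2.348 rad, and the torque of 0.62 N m at 2.489 rad fits the 4.4 N m/rad slope. The gripper is clear, so I'll hand it in.

```bash
python3 -c "
from cell import arm
print(arm.sign_off())"
```

```text
the job is handed in; nothing more can be done
None
```

I turned the ring clockwise until the burrs pressed together at about 0.6 N m, backed it off three clicks to a notch, let go, and handed the job in; no verdict was returned.

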